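# Shift the culture shaker into the marked gear

### The arm

A 6-joint arm with a two-finger parallel gripper is mounted at the origin on the work surface. World frame = base frame: x ahead of the robot, y to its left, z up, the work surface at z = 0. Lengths are in mm, angles in rad, forces in N, time in s.
With the tool pointing down it reaches from about 350 to 875 mm from the base axis. Payload 4.2 kg.
Tool frame: the origin (TCP) lies where the fingers leave the gripper's body, on its centre line; the fingertips stand 73 mm ahead of it and the grasp point (between the pads) lies 54 mm ahead of it; z points along the fingers, y is the direction in which the jaws open and shut (so a half turn about z gives the same grasp; the last joint's range is limited). The gripper opens to 85 mm and grips with 20 to 120 N. Pads are 22 mm wide; open, the fingers measure 114 mm over their backs; the gripper's body (76 mm by 85 mm) begins 54 mm behind the grasp point. The pads swing forward as they close: fully open they stand 13 mm farther back than shut.
Start: joints at [-1.057, 0.385, 0.008, 0, -1.194, -0.259], TCP at [157.549, -604.796, 303.912] pointing down, gripper open.
Joint ranges: [-3.14, 3.14], [-1.21, 2.06], [-1.07, 1.41], [-3.16, 2.05], [-2.99, -0.16], [-3.1, 3.1]. Speed limits (rad/s): [2.79, 2.79, 3.14, 3.14, 3.14, 3.14].

### API

Orientations are given as a unit quaternion [x, y, z, w].
In Python, from bench import arm gives the robot as it stands.
- The arm moves only by the tool apply_moves, never from a script. Its argument "increments" is a list that holds one entry, the list of rows, each a list of 7 numbers: the shift along the tool's x, y, z scaled (see below), then the turn, a rotation vector about the tool's x, y, z scaled (see below), then the gripper's target within -1 to 1 (fully open at 1, half-way at 0, shut at -1). A call has 1 to 10 rows; each row is the pose to reach, as a shift and turn from the pose commanded when the call began, along the tool's axes at that moment; what a row does not reach only later rows make up. The controller multiplies each number of a shift by 100 mm and each number of a turn by 0.5 rad. A row lasts 1/10 s, in which the tool goes at most 50 mm and 8.59 degrees, less where a joint would pass 70% of its speed; a pose out of reach is approached as far as the arm can. A call with a number of a shift or a turn outside -1 to 1 is refused whole. A call with a gripper value outside its range is refused whole. The fingers move at their own pace and stop on an object; the grip force is fixed at half the most. Time passes only in rows, so rows that repeat a pose let the fingers close. It gives the time, the measured TCP pose, the force and the opening at its end, in the units of the state.
- arm.read_state(): the state, without advancing time (a new reading comes with each control period).
- arm.get_image(name): name is "side" or "top"; returns a dict with "img" (384x512x3 uint8, red, green, blue), "fx", "fy", "cx", "cy" (pixels), "pose" (4x4, takes a point from camera to world coordinates). Camera axes: x right, y up, looking along -z (the intrinsics and any distortion apply to the point x, -y, -z); pixel columns grow to the right and rows downward; lengths in mm; the calibration is good to about 2 mm. A picture is of the moment at which its call begins. There is no depth.
- arm.job_done(): hands the job in, once; it reports no verdict.
Trained networks look in a picture, given as the dict that the camera call returned (one of the last four; its "shot" number tells which), for a name from the list of things; names that differ only in an ending like _2 or _b are one class to them, and where a whole thing is asked for, a point or a joint stands for the part that bears it (a point fixed in the world has none). Each returns a list of dicts, best first, with "conf" (0 to 1); they miss things now and then, are a little off and sometimes report something else, mostly with a low value. They report only what shows in the picture. A call takes as long as a camera call.
- arm.outline_of(label, picture): "pixels" (384x512 bool, what is visible of it) and "box" ([centre column, centre row, width, height] in pixels, round what is visible of it).
- arm.mark_of(label, picture): "at" ([column, row] in pixels: a listed point, or the origin of a listed thing).
The state is a dict: "clock": time; "joints": joint angles; "joint_vel": joint speeds; "joint_efforts": joint torques, N m; "position": TCP position; "ee_rot": TCP orientation; "contact_force": force on the tool from outside, world axes, zero at the start; "wrist_torque": the same for the moment, N m; "gripper_width": finger opening in mm.
Only numpy, scipy, OpenCV 4.12 (cv2) and the standard library are available. Lean on these libraries where they do the work, as an engineer would, in place of code of your own. Each camera call takes 0.05 s, during which the arm holds its last target.

### The job

Put the bench shaker in the gear marked by the green disc: from neutral, take the black-knobbed shift lever across the neutral slot of its H gate into the lane on the green disc's side, push it forward (away from the robot) all the way to the end of that lane, and leave it there. Leave the amber bottle beside it standing where it is.

Things in the scene. Friction and masses are not known exactly. Their poses are not given: they have to be found in the camera images.
- shaker: Fixed shaker; origin on the bench under the gate's centre, +x forward (away from robot), +y left, yaw within 20 deg. White gearbox 180 x 190, plate top at 140 high. H gate, 22 mm slots: neutral along y at x=0 joins two lanes along x. At the knob, in mm: neutral |x|<9; lanes y=27 to 44 left, -27 to -44 right; ends x=44, -44. Flasks 180 high, 130 or more to the right (-y).
- knob (a point): Centre of the black ball knob, diameter 34 mm, on a 10 mm steel stem. Starts near mid-neutral. The lever tilts about a pivot 10 mm above the shaker's origin: the knob moves on a sphere of radius 200 mm round it (210 mm above the bench when upright, 8 mm lower at a lane's end). Even friction, about 2.5 N at the knob, no spring: it stays where left.
- green_marker: Green disc, 24 mm in diameter and 4 mm thick, fixed flat on the gate plate beyond the forward end of the wanted lane, 62 mm forward of the gate's centre and 33 mm to the left or right of it. A like red disc marks the other forward gear. Origin: centre of its underside.
- amber_bottle: Loose amber bottle with a red cap, 72 mm in diameter, 165 mm tall, upright on the bench on the shaker's left, about 190 mm from the gate's centre. Origin: centre of its underside. Bystander, to be left alone.

How it is judged:
By the outcome, as a careful person would: the job done as asked, in the order asked, and still so for the second after the job is handed in, with the robot touching nothing.
It also fails if it takes over 29 s, if anything falls off the work surface, if the arm or the gripper's body presses on something with over 40 N, if the wrist force passes 120 N, or if a joint passes its speed limit or range.

## Working session

There is one attempt and no reset: what is moved stays moved. The work goes in short steps, Python scripts to look and compute and a tool call to move; the robot and the scene stay as the last step left them, time stands still between calls to the robot, and variables do not carry over. Pictures are saved under pics/ and viewed, and the job is handed in when it is done.

Besides the shell and the picture viewer there is one more tool, called after "Call:" in YAML: its name, and indented under it one key for each argument. apply_moves: Moves the arm, as the interface text tells. Shifts and turns lie within -1 to 1; 1 stands for 100 mm of shift or 0.5 rad of turn. Its arguments: {"type":"object","properties":{"increments":{"type":"array"}},"required":["increments"]}

```bash
ls; mkdir -p pics; cat > h.py <<'E'
import numpy as np, cv2
from bench import arm
from scipy.spatial.transform import Rotation as R
def ray(p,uv):
    x=(uv[0]-p['cx'])/p['fx']; y=(uv[1]-p['cy'])/p['fy']
    d=np.array([x,-y,-1.]); T=np.array(p['pose']); d=T[:3,:3]@d
    return T[:3,3], d/np.linalg.norm(d)
def atz(p,uv,z):
    o,d=ray(p,uv); return o+d*(z-o[2])/d[2]
def tri(rs):
    A=np.zeros((3,3)); b=np.zeros(3)
    for o,d in rs:
        M=np.eye(3)-np.outer(d,d); A+=M; b+=M@o
    X=np.linalg.solve(A,b)
    return X,[float(np.linalg.norm((np.eye(3)-np.outer(d,d))@(X-o))) for o,d in rs]
def proj(p,X):
    T=np.array(p['pose']); c=T[:3,:3].T@(np.array(X)-T[:3,3])
    return np.array([p['cx']+p['fx']*c[0]/-c[2], p['cy']+p['fy']*-c[1]/-c[2]])
E
python3 - <<'E'
from h import *
s=arm.read_state(); print(s)
P={}
for n in ('side','top'):
    p=arm.get_image(n); P[n]=p
    cv2.imwrite(f'pics/{n}0.png',p['img'][:,:,::-1])
    print(n,{k:p[k] for k in p if k not in('img',)})
    for l in ('knob','green_marker','amber_bottle','shaker'):
        m=arm.mark_of(l,p); print(l,[(a['at'],round(a['conf'],2)) for a in m[:3]])
E
```

```text
pics
{'clock': 0.0, 'joints': array([-1.05737081e+00,  3.85573820e-01,  6.62563630e-03, -4.99785709e-04,
       -1.19398667e+00, -2.58576431e-01]), 'joint_vel': array([ 0.00016449, -0.00089529, -0.00058966,  0.00122504, -0.00038116,
       -0.00026358]), 'joint_efforts': array([ 4.41850170e-04, -3.92289054e+01,  1.88400435e+01,  4.18598503e+00,
       -4.63042918e-03, -9.10899132e-06]), 'position': array([ 157.46821888, -604.40255226,  302.81078993]), 'ee_rot': array([-1.26988462e-01,  9.91903591e-01,  1.07803157e-03, -1.87389492e-04]), 'contact_force': array([ 0.30082306,  0.34180175, -0.68084379]), 'wrist_torque': array([-0.00480645, -0.06088889, -0.05827649]), 'gripper_width': 85.17915110452849}
side {'fx': 419.81622891184463, 'fy': 419.81622891184463, 'cx': 255.08998590850314, 'cy': 191.15063534954598, 'pose': array([[-8.14985755e-01,  5.56347627e-01, -1.62097311e-01,
         4.91165468e+02],
       [-5.79453132e-01, -7.79670312e-01,  2.37377908e-01,
         2.87012810e+02],
       [ 5.68217498e-03,  2.87387408e-01,  9.57797573e-01,
         7.44485554e+02],
       [ 0.00000000
[... 168 characters left out ...]
, 273.5], 0.93), ([260.1, 154.5], 0.74)]
shaker [([295.6, 199.2], 0.84), ([262.0, 152.8], 0.19)]
top {'fx': 373.9191094865158, 'fy': 373.9191094865158, 'cx': 248.79508406896744, 'cy': 197.5810591763167, 'pose': array([[ 1.13329057e-02,  9.92691736e-01, -1.20144423e-01,
         5.20783490e+02],
       [-9.99731946e-01,  8.82258437e-03, -2.14055820e-02,
         1.27115187e+02],
       [-2.01891601e-02,  1.20354805e-01,  9.92525626e-01,
         7.82214188e+02],
       [ 0.00000000e+00,  0.00000000e+00,  0.00000000e+00,
         1.00000000e+00]]), 'shot': 2}
knob [([290.2, 224.9], 0.88)]
green_marker [([285.6, 185.4], 0.7)]
amber_bottle [([191.7, 213.0], 0.97)]
shaker [([286.7, 232.3], 0.95)]
```

View pics/side0.png

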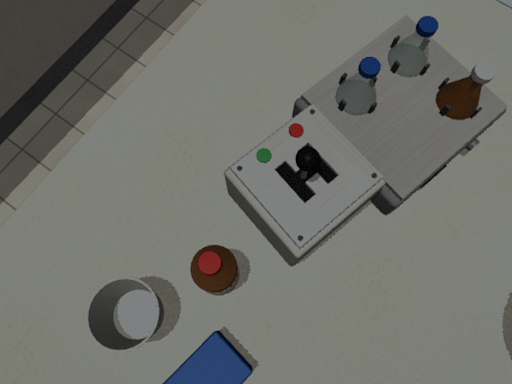

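View pics/top0.png

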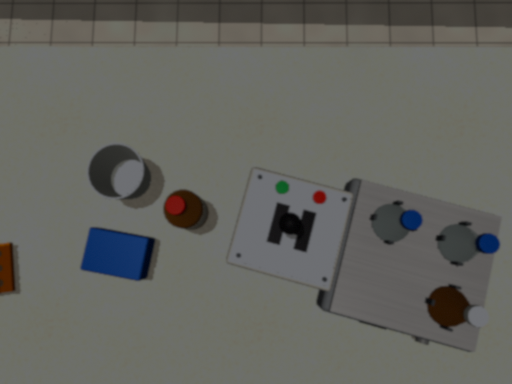

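The green disc is the left one: side (264,155), top (282,187). Red is at side (296,130) and top (320,197), the knob at side (308,158) and top (290,224), and the bottle at top (182,207). Next I localise them.

```bash
python3 - <<'E'
from h import *
P={n:arm.get_image(n) for n in('side','top')}
C={}
for n,p in P.items():
    im=p['img'].astype(int); hsv=cv2.cvtColor(p['img'],cv2.COLOR_RGB2HSV)
    box={'side':(240,110,330,180),'top':(265,170,340,245)}[n]
    def cen(mask):
        m=np.zeros(mask.shape,bool); x0,y0,x1,y1=box; m[y0:y1,x0:x1]=mask[y0:y1,x0:x1]
        k,lab,st,c=cv2.connectedComponentsWithStats(m.astype(np.uint8)); i=1+np.argmax(st[1:,4]); return c[i],st[i]
    r,g,b=im[...,0],im[...,1],im[...,2]
    C[n]={'g':cen((g>r+40)&(g>b+25))[0],'r':cen((r>g+60)&(r>b+60))[0]}
    print(n,C[n])
    for k in'gr': print(k,atz(p,C[n][k],144))
    for l in('knob',):
        o=arm.outline_of(l,p); print(l,[(a['box'],round(a['conf'],2),a['pixels'].sum()) for a in o[:2]]); C[n]['k']=o[0]['box'][:2]
    o=arm.outline_of('amber_bottle',p)[0]; print('b',o['box'])
    m=arm.mark_of('knob',p)[0]['at'];print(m); C[n]['km']=m
    m=arm.mark_of('amber_bottle',p)[0]['at'];print('bottle',atz(p,m,0))
for k in('g','r','k','km'): print(k,tri([ray(P[n],C[n][k]) for n in P]))
G,_=tri([ray(P[n],C[n]['g']) for n in P]);Rr,_=tri([ray(P[n],C[n]['r']) for n in P])
v=G-Rr; yaw=np.arctan2(-v[0],v[1]); mid=(G+Rr)/2; f=np.array([np.cos(yaw),np.sin(yaw)])
print('yaw',np.degrees(yaw),'dist',np.linalg.norm(v),'origin',mid[:2]-62*f)
for n in P:
  x0,y0,w,h={'side':(220,90,170,170),'top':(220,150,150,150)}[n]
  cv2.imwrite(f'pics/{n}1.png',cv2.resize(P[n]['img'][y0:y0+h,x0:x0+w,::-1],None,fx=3.4,fy=3.4,interpolation=cv2.INTER_CUBIC))
E
```

```text
side {'g': array([263.38562092, 154.82352941]), 'r': array([295.5890411 , 129.80136986])}
g [616.13621122  83.40409133 144.        ]
r [599.27417904  19.8455496  144.        ]
knob [([308.4, 163.6, 23.6, 32.7], 0.97, np.int64(552))]
b [216.5, 268.5, 49.0, 48.7]
[304.5, 158.5]
bottle [579.40297337 259.94766208   0.        ]
top {'g': array([281.84347826, 186.84347826]), 'r': array([319.17857143, 196.77678571])}
g [617.17546618  84.15260643 144.        ]
r [600.4990555   20.26837757 144.        ]
knob [([290.9, 222.4, 22.7, 22.1], 0.8, np.int64(359))]
b [186.3, 210.4, 46.7, 41.1]
[291.3, 223.7]
bottle [577.5351227  261.72217896   0.        ]
g (array([616.29898085,  84.17416424, 145.99948183]), [0.5802795538303749, 0.5802795538303892])
r (array([599.77296778,  20.28040412, 144.75573812]), [0.6393171093451461, 0.6393171093452829])
k (array([550.7350887 ,  72.17276407, 186.76880042]), [3.0540819936633574, 3.054081993663679])
km (array([552.87026476,  73.73997106, 201.09820177]), [1.9556154685840323, 1.9556154685842373])
yaw -14.501650074350051 dist 66.00809487215543 origin [548.0112677  67.7525731]
```

```bash
python3 - <<'E'
import cv2,numpy as np
a=cv2.imread('pics/side1.png');b=cv2.imread('pics/top1.png')
b=cv2.resize(b,(400,400));a=cv2.resize(a,(400,400));cv2.imwrite('pics/both1.png',np.hstack([a,b]))
E
```

```text
(no output)
```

View pics/both1.png

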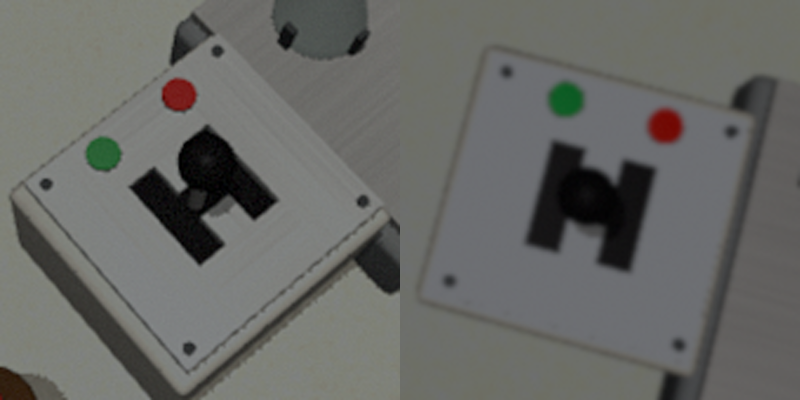

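```bash
cat >> h.py <<'E'
O=np.array([548.,68.,0]); YAW=np.radians(-14.5)
S=R.from_euler('z',YAW).as_matrix()
def toS(X): return S.T@(np.array(X)-O)
def toW(X): return S@np.array(X)+O
def rel(Xt,Rt=None,s=None):
    s=s or arm.read_state(); q=R.from_quat(s['ee_rot'])
    d=q.inv().apply(np.array(Xt)-s['position'])/100
    r=(q.inv()*Rt).as_rotvec()/.5 if Rt is not None else None
    return np.round(d,3), None if r is None else np.round(r,3)
def down(jaw): # tool z down, y along jaw
    y=np.array(jaw,float); z=np.array([0,0,-1.]); return R.from_matrix(np.c_[np.cross(y,z),y,z])
E
python3 - <<'E'
from h import *
P={n:arm.get_image(n) for n in('side','top')}
K,e=tri([ray(P['side'],(307.6,158.9)),ray(P['top'],(290.1,223.5))]); print('knob',K,e,toS(K))
for n,u in(('side',(307.6,158.9)),('top',(290.1,223.5))): print(n,toS(atz(P[n],u,210)), 'exp px',proj(P[n],toW([0,0,210])))
# green-mark px check of gate geometry
for n in P:
    im=P[n]['img'].copy()
    for q in [(62,33,142),(62,-33,142),(44,33,140),(44,-33,140),(-44,33,140),(-44,-33,140),(0,0,210),(95,90,140),(0,190,0)]:
        print(n,q,proj(P[n],toW(q)).round(1))
s=arm.read_state(); print(R.from_quat(s['ee_rot']).as_matrix().round(3))
for sg in(1,-1): print(sg,rel(toW([0,0,400]),down(sg*S[:,1])))
E
```

```text
knob [550.33604908  75.95603748 210.59136708] [0.4206504316047954, 0.42065043160484067] [  0.26960771   8.2875189  210.59136708]
side [7.64499196e-03 7.90388615e+00 2.10000000e+02] exp px [311.89605048 155.42447974]
top [  0.69442949   8.4217834  210.        ] exp px [295.34969135 225.38030568]
side (62, 33, 142) [262.9 155.8]
side (62, -33, 142) [295.  130.5]
side (44, 33, 140) [270.5 164.6]
side (44, -33, 140) [302.5 139.1]
side (-44, 33, 140) [309.  207.3]
side (-44, -33, 140) [341.3 180.2]
side (0, 0, 210) [311.9 155.4]
side (95, 90, 140) [220.6 163.1]
side (0, 190, 0) [215.9 264.2]
top (62, 33, 142) [281.6 187.5]
top (62, -33, 142) [318.8 197.3]
top (44, 33, 140) [278.9 197.7]
top (44, -33, 140) [316.1 207.5]
top (-44, 33, 140) [265.9 247.2]
top (-44, -33, 140) [303.6 257.5]
top (0, 0, 210) [295.3 225.4]
top (95, 90, 140) [254.7 161.3]
top (0, 190, 0) [197.5 206.5]
[[-0.968 -0.252 -0.   ]
 [-0.252  0.968  0.   ]
 [-0.     0.    -1.   ]]
1 (array([-5.474,  5.527, -0.961]), array([ 0.   , -0.   ,  1.016]))
-1 (array([-5.474,  5.527, -0.961]), array([ 0.   ,  0.   , -5.267]))
```

Call:
apply_moves:
  increments:
    - [[-1,1,-1,0,0,0,1],[-1,1,-1,0,0,0,1],[-1,1,-1,0,0,0,1],[-1,1,-1,0,0,0,1]]

```text
clock: 1.5
position: [230.2, -481.2, 407.5]
ee_rot: [-0.128, 0.992, -0.002, 0.001]
contact_force: [-0.1, -0.7, -0.3]
gripper_width: 85.6
```

Call:
apply_moves:
  increments:
    - [[-1,1,0,0,0,0,1],[-1,1,0,0,0,0,1],[-1,1,0,0,0,0,1],[-1,1,0,0,0,0,1]]

```text
clock: 1.9
position: [302.1, -357.7, 404.7]
ee_rot: [-0.13, 0.992, -0.0, 0.001]
contact_force: [-0.1, -0.6, -0.7]
gripper_width: 85.7
```

Call:
apply_moves:
  increments:
    - [[-1,1,0,0,0,0,1],[-1,1,0,0,0,0,1],[-1,1,0,0,0,0,1],[-1,1,0,0,0,0,1]]

```text
clock: 2.3
position: [373.9, -236.4, 404.1]
ee_rot: [-0.13, 0.992, 0.0, 0.001]
contact_force: [0.5, -0.2, 0.2]
gripper_width: 85.2
```

Call:
apply_moves:
  increments:
    - [[-1,1,0,0,0,0,1],[-1,1,0,0,0,0,1],[-1,1,0,0,0,0,1],[-1,1,0,0,0,0,1]]

```text
clock: 2.7
position: [445.6, -114.8, 403.5]
ee_rot: [-0.129, 0.992, 0.0, -0.0]
contact_force: [-0.4, -0.2, -0.1]
gripper_width: 85.4
```

```bash
python3 - <<'E'
from h import *
s=arm.read_state(); print(s['clock'],s['position'],s['joints'].round(2),s['contact_force'],s['gripper_width'])
print(rel(toW([0.3,8.3,400]),down(S[:,1])))
E
```

```text
2.7 [ 445.64825196 -114.84641573  403.53903343] [ 0.1   0.04 -0.19 -0.   -1.34 -1.41] [-0.3809565  -0.24370645 -0.11845115] 85.41478260255353
(array([-1.501,  1.577,  0.035]), array([ 0.   , -0.   ,  1.024]))
```

Call:
apply_moves:
  increments:
    - [[-1,1,0,0,0,0,1],[-1,1,0,0,0,0,1],[-1,1,0,0,0,0,1],[-1,1,0,0,0,0,1]]

```text
clock: 3.1
position: [517.5, 7.0, 402.8]
ee_rot: [-0.128, 0.992, -0.0, -0.001]
contact_force: [-0.7, -0.2, -0.4]
gripper_width: 85.5
```

Call:
apply_moves:
  increments:
    - [[-0.49,0.58,0,0,0,1,1],[-0.49,0.58,0,0,0,1,1],[-0.49,0.58,0,0,0,1,1],[-0.49,0.58,0,0,0,1,1],[-0.49,0.58,0,0,0,1,1]]

```text
clock: 3.6
position: [548.3, 72.1, 403.7]
ee_rot: [0.123, 0.992, -0.0, -0.0]
contact_force: [-0.7, -1.1, -0.9]
gripper_width: 85.0
```

```bash
python3 - <<'E'
from h import *
P={n:arm.get_image(n) for n in('side','top')}
s=arm.read_state(); print(s['clock'],s['position'],s['joints'].round(2),s['contact_force'],s['gripper_width'])
print(toS(s['position']), rel(toW([0.3,8.3,264]),down(S[:,1])))
cv2.imwrite('pics/b2.png',np.hstack([cv2.resize(P[n]['img'][:,:,::-1],(400,300)) for n in P]))
E
```

```text
3.7 [548.20291112  72.23501417 403.95343913] [ 0.42  0.21  0.01  0.   -1.37 -2.24] [ 0.56970562 -0.60521676 -0.2721788 ] 85.5061710658085
[ -0.86391494   4.15092386 403.95343913] (array([-0.012,  0.042,  1.4  ]), array([-0.   , -0.   ,  0.015]))
```

View pics/b2.png

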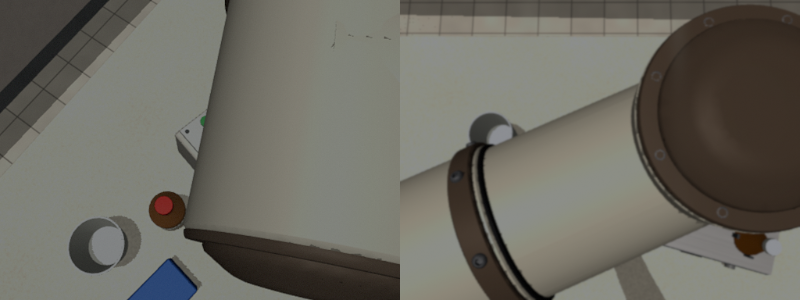

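The arm hides the knob in both views, so I go down on the measured position and rely on the jaw width and force to confirm the grasp.

Call:
apply_moves:
  increments:
    - [[-0.01,0.04,0.5,0,0,0.01,1],[-0.01,0.04,0.9,0,0,0.01,1],[-0.01,0.04,1,0,0,0.01,1],[-0.01,0.04,1,0,0,0.01,1]]

```text
clock: 4.1
position: [549.9, 76.4, 303.1]
ee_rot: [0.125, 0.992, -0.001, -0.001]
contact_force: [0.3, 0.4, 0.7]
gripper_width: 85.7
```

Call:
apply_moves:
  increments:
    - [[0,0,0.15,0,0,0,1],[0,0,0.25,0,0,0,1],[0,0,0.35,0,0,0,1],[0,0,0.41,0,0,0,1],[0,0,0.41,0,0,0,1],[0,0,0.41,0,0,0,1]]

```text
clock: 4.7
position: [550.4, 77.3, 263.4]
ee_rot: [0.125, 0.992, 0.0, 0.0]
contact_force: [-0.6, 0.8, -0.6]
gripper_width: 85.2
```

```bash
python3 - <<'E'
from h import *
s=arm.read_state(); print(s['clock'],s['position'],s['contact_force'],s['gripper_width'])
print(toS(s['position']), rel(toW([0.3,8.3,262]),down(S[:,1])))
E
```

```text
4.7 [550.42409704  77.2672395  263.35473687] [-0.6155275   0.78877633 -0.5559498 ] 85.16638832766192
[2.65523652e-02 9.57900148e+00 2.63354737e+02] (array([-0.003, -0.013,  0.014]), array([0.   , 0.002, 0.006]))
```

Well centred (within about 1 mm). Closing.

Call:
apply_moves:
  increments:
    - [[0,0,0,0,0,0,0],[0,0,0,0,0,0,-0.2],[0,0,0,0,0,0,-0.3],[0,0,0,0,0,0,-0.4],[0,0,0,0,0,0,-0.5],[0,0,0,0,0,0,-0.5],[0,0,0,0,0,0,-0.5],[0,0,0,0,0,0,-0.5]]

```text
clock: 5.5
position: [550.3, 77.0, 263.5]
ee_rot: [0.125, 0.992, -0.0, 0.0]
contact_force: [-0.8, -1.7, 4.3]
gripper_width: 31.3
```

```bash
python3 - <<'E'
from h import *
s=arm.read_state(); print(s['clock'],s['position'],s['contact_force'],s['wrist_torque'],s['gripper_width'])
print(toS(s['position']))
# rotate about pivot: tool rows
q=R.from_quat(s['ee_rot']); pos=s['position']; piv=toW([0,0,10]); A=S
g=pos+q.apply([0,0,54]); k0=toS(g)
print('grasp pt',k0)
def lever(x,y): # rotation taking vertical to lever dir
    d=np.array([x,y,np.sqrt(200**2-x*x-y*y)])/200
    z=np.array([0,0,1.]); ax=np.cross(z,d); n=np.linalg.norm(ax)
    return R.from_rotvec(ax/max(n,1e-9)*np.arcsin(n)), d*200+np.array([0,0,10])
for tilt in (0,1):
  for x,y in [(0,8.3),(0,15),(0,22),(0,29),(0,36),(10,36),(20,36),(30,36),(40,36),(46,36),(48,36)]:
    r,k=lever(x,y); r0,kk=lever(0,8.3)
    Rw=R.from_matrix(S)*(r*r0.inv())*R.from_matrix(S).inv()
    if not tilt: Rw=R.identity()
    qn=Rw*q; off=g-toW(kk)
    pn=toW(k)+Rw.apply(off)-qn.apply([0,0,54])
    print(tilt,(x,y),(q.inv().apply(pn-pos)/100).round(3),((q.inv()*qn).as_rotvec()/.5).round(3))
E
```

```text
5.5 [550.30083282  77.00646464 263.49424894] [-0.83284711 -1.73314742  4.28335657] [-0.63568005  0.23454558  0.01096118] 31.316418335202815
[-2.74927868e-02  9.29567002e+00  2.63494249e+02]
grasp pt [1.76637119e-02 9.28804821e+00 2.09494268e+02]
0 (0, 8.3) [0. 0. 0.] [0. 0. 0.]
0 (0, 15) [-0.     0.067  0.004] [0. 0. 0.]
0 (0, 22) [-0.     0.137  0.01 ] [0. 0. 0.]
0 (0, 29) [-0.001  0.207  0.019] [0. 0. 0.]
0 (0, 36) [-0.001  0.277  0.031] [0. 0. 0.]
0 (10, 36) [-0.101  0.277  0.034] [0. 0. 0.]
0 (20, 36) [-0.201  0.276  0.041] [0. 0. 0.]
0 (30, 36) [-0.301  0.276  0.054] [0. 0. 0.]
0 (40, 36) [-0.401  0.276  0.072] [0. 0. 0.]
0 (46, 36) [-0.461  0.276  0.086] [0. 0. 0.]
0 (48, 36) [-0.481  0.276  0.091] [0. 0. 0.]
1 (0, 8.3) [0. 0. 0.] [0. 0. 0.]
1 (0, 15) [-0.     0.085  0.005] [ 0.067  0.    -0.   ]
1 (0, 22) [-0.001  0.174  0.012] [ 0.137  0.    -0.   ]
1 (0, 29) [-0.001  0.263  0.023] [ 0.208  0.001 -0.   ]
1 (0, 36) [-0.001  0.352  0.037] [ 0.279  0.001 -0.   ]
1 (10, 36) [-0.128  0.351  0.041] [0.279 0.101 0.002]
1 (20, 36) [-0.255  0.351  0.051] [0.279 0.202 0.004]
1 (30, 36) [-0.382  0.35   0.067] [0.28  0.303 0.006]
1 (40, 36) [-0.509  0.35   0.09 ] [0.281 0.406 0.008]
1 (46, 36) [-0.585  0.35   0.107] [0.281 0.467 0.009]
1 (48, 36) [-0.61   0.35   0.113] [0.282 0.488 0.01 ]
```

Width 31 mm against a 34 mm ball: a grasp, perhaps slightly soft or off-equator. Now across neutral with a matching tilt, checking as I go.

Call:
apply_moves:
  increments:
    - [[0,0.04,0.0,0.03,0,0,-0.5],[0,0.08,0.0,0.07,0,0,-0.5],[0,0.13,0.01,0.1,0,0,-0.5],[0,0.17,0.01,0.14,0,0,-0.5],[0,0.22,0.02,0.17,0,0,-0.5],[0,0.26,0.02,0.21,0,0,-0.5],[0,0.31,0.03,0.24,0,0,-0.5],[0,0.34,0.03,0.27,0,0,-0.5],[0,0.34,0.03,0.27,0,0,-0.5]]

```text
clock: 6.4
position: [558.7, 110.9, 259.5]
ee_rot: [0.124, 0.99, -0.067, -0.009]
contact_force: [-0.4, -1.3, 3.5]
gripper_width: 31.6
```

```bash
cat > c.py <<'E'
from h import *
s=arm.read_state(); print(s['clock'],s['position'],s['contact_force'],s['wrist_torque'],s['gripper_width'])
q=R.from_quat(s['ee_rot']); g=s['position']+q.apply([0,0,54]); print('grasp S',toS(g), 'r from pivot',np.linalg.norm(toS(g)-[0,0,10]))
P={n:arm.get_image(n) for n in('side','top')}
import sys
cv2.imwrite(f'pics/{sys.argv[1]}.png',np.hstack([cv2.resize(P[n]['img'][:,:,::-1],(400,300)) for n in P]))
E
python3 c.py b3
```

```text
6.4 [558.72132794 110.93564306 259.52936884] [-0.36951792 -1.30702748  3.48997687] [-0.32566394 -0.01750116 -0.0415342 ] 31.646546050760353
grasp S [ -0.35122806  36.92485403 206.02884544] r from pivot 199.47650601296093
```

View pics/b3.png

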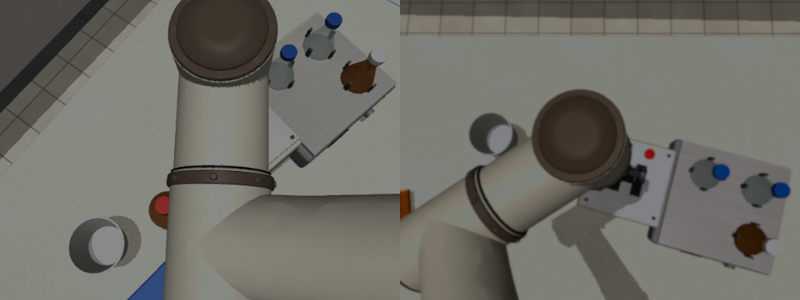

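Arm is over the knob, at y≈37 in the left lane per the kinematics; the bottle stands unmoved at (162,205) in the left half. Now the forward rows.

```bash
python3 - <<'E'
from h import *
s=arm.read_state(); q=R.from_quat(s['ee_rot']); g=s['position']+q.apply([0,0,54]); k0=toS(g)
def k(x,y,rr=199.5): return np.array([x,y,10+np.sqrt(rr**2-x*x-y*y)])
for x in (0,10,20,30,40,44,48,50): print(x,(q.inv().apply(S@(k(x,36.3)-k0))/100).round(3))
E
```

```text
0 [-0.003 -0.006 -0.   ]
10 [-0.103 -0.006  0.002]
20 [-0.203 -0.005  0.01 ]
30 [-0.303 -0.003  0.023]
40 [-0.403 -0.001  0.041]
44 [-0.443 -0.     0.05 ]
48 [-0.483  0.001  0.059]
50 [-0.503  0.001  0.064]
```

Call:
apply_moves:
  increments:
    - [[-0.05,0,0,0,0,0,-0.5],[-0.1,0,0,0,0,0,-0.5],[-0.15,0,0.01,0,0,0,-0.5],[-0.2,0,0.01,0,0,0,-0.5],[-0.25,0,0.02,0,0,0,-0.5],[-0.3,0,0.02,0,0,0,-0.5],[-0.35,0,0.03,0,0,0,-0.5],[-0.4,0,0.04,0,0,0,-0.5],[-0.4,0,0.04,0,0,0,-0.5]]

```text
clock: 7.4
position: [597.7, 99.3, 255.5]
ee_rot: [0.124, 0.99, -0.067, -0.009]
contact_force: [-1.9, 1.7, 2.8]
gripper_width: 31.0
```

```bash
python3 c.py b4
```

```text
7.4 [597.6828792   99.30469008 255.54348813] [-1.94942575  1.74201833  2.77647318] [0.87732192 0.79482745 0.08581389] 31.03417558099325
grasp S [ 40.27152299  35.44302275 202.03975486] r from pivot 199.39225378884197
```

View pics/b4.png

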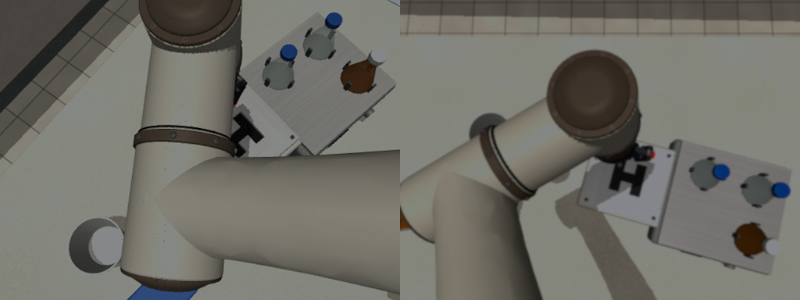

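The gate's right lane and neutral slot show empty in the top view, and the force is about 2.5 N, as expected. Pushing on to the end stop in small steps.

Call:
apply_moves:
  increments:
    - [[-0.02,0,0,0,0,0,-0.5],[-0.04,0,0.01,0,0,0,-0.5],[-0.05,0,0.01,0,0,0,-0.5],[-0.05,0,0.01,0,0,0,-0.5]]

```text
clock: 7.9
position: [601.8, 98.3, 254.7]
ee_rot: [0.125, 0.99, -0.067, -0.009]
contact_force: [-3.1, 2.6, 0.7]
gripper_width: 31.3
```

Call:
apply_moves:
  increments:
    - [[-0.02,0,0,0,0,0,-0.5],[-0.03,0,0.01,0,0,0,-0.5],[-0.03,0,0.01,0,0,0,-0.5]]

```text
clock: 8.2
position: [604.9, 97.1, 254.0]
ee_rot: [0.124, 0.99, -0.067, -0.008]
contact_force: [-2.5, 0.5, 1.3]
gripper_width: 31.1
```

```bash
python3 c.py b5
```

```text
8.2 [604.94071548  97.13404521 253.96597582] [-2.49961445  0.50061212  1.2803406 ] [0.51737337 0.97324284 0.08026523] 31.076950885632783
grasp S [ 47.85384766  35.15248349 200.46309985] r from pivot 199.5040857632011
```

No stop force yet at x≈48 (my origin may be a few mm off); a little further.

Call:
apply_moves:
  increments:
    - [[-0.02,0,0,0,0,0,-0.5],[-0.04,0,0.01,0,0,0,-0.5],[-0.04,0,0.01,0,0,0,-0.5]]

```text
clock: 8.6
position: [608.6, 96.3, 253.0]
ee_rot: [0.125, 0.99, -0.067, -0.009]
contact_force: [-5.9, 2.1, 2.7]
gripper_width: 31.2
```

```bash
python3 c.py b6
```

```text
8.6 [608.59049665  96.32147997 253.03570098] [-5.91040762  2.11436726  2.68438749] [ 0.79343161  1.55578729 -0.48200003] 31.16398074644908
grasp S [ 51.544702    35.30889847 199.52883584] r from pivot 199.5614046556445
```

View pics/b6.png

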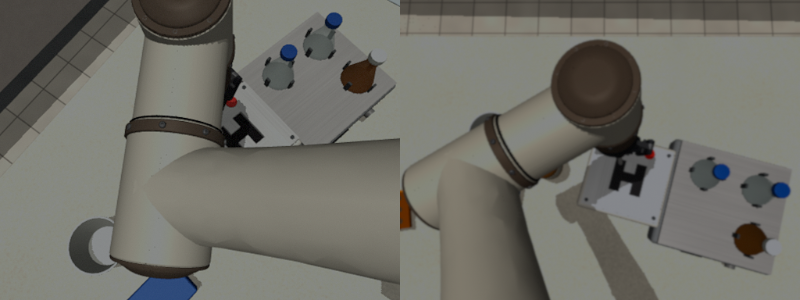

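Call:
apply_moves:
  increments:
    - [[-0.02,0,0,0,0,0,-0.5],[-0.03,0,0.01,0,0,0,-0.5],[-0.03,0,0.01,0,0,0,-0.5]]

```text
clock: 9.0
position: [610.9, 95.4, 252.4]
ee_rot: [0.124, 0.99, -0.067, -0.009]
contact_force: [-6.9, 1.4, 4.0]
gripper_width: 31.8
```

```bash
python3 c.py b7
```

```text
9.0 [610.93541966  95.41754291 252.41086608] [-6.88752746  1.44404408  4.02218087] [0.83615718 2.12352823 0.07464502] 31.77604377444737
grasp S [ 54.00480657  34.97978994 198.90963715] r from pivot 199.56692072230624
```

Force has risen to about 7 N and the tool is lagging: the stop is reached, or the pads are slipping. I release, withdraw and look.

Call:
apply_moves:
  increments:
    - [[0,0,0,0,0,0,0],[0,0,0,0,0,0,0.5],[0,0,0,0,0,0,1],[0,0,0,0,0,0,1],[0,0,0,0,0,0,1],[0,0,0,0,0,0,1]]

```text
clock: 9.7
position: [611.7, 95.5, 252.0]
ee_rot: [0.124, 0.99, -0.067, -0.008]
contact_force: [-0.1, -0.5, 0.1]
gripper_width: 85.2
```

Call:
apply_moves:
  increments:
    - [[0,0,-0.3,0,0,0,1],[0,0,-0.6,0,0,0,1],[0,0,-1,0,0,0,1],[0.4,0,-1,0,0,0,1],[0.8,0,-1,0,0,0,1],[1,-0.4,-1,0,0,0,1],[1,-0.8,-1,0,0,0,1],[1,-1,-1,0,0,0,1]]

```text
clock: 10.5
position: [492.0, 35.7, 365.7]
ee_rot: [0.124, 0.99, -0.067, -0.008]
contact_force: [-0.5, 0.8, 0.7]
gripper_width: 85.4
```

Call:
apply_moves:
  increments:
    - [[1,-1,0,0,0,0,1],[1,-1,0,0,0,0,1],[1,-1,0,0,0,0,1],[1,-1,0,0,0,0,1]]

```text
clock: 10.9
position: [368.3, -36.1, 379.1]
ee_rot: [0.125, 0.99, -0.066, -0.007]
contact_force: [-0.0, -0.0, -0.4]
gripper_width: 85.6
```

```bash
python3 c.py b8
```

```text
10.9 [368.34561031 -36.05163643 379.11770012] [-0.029232   -0.02404588 -0.40052625] [ 0.31451337 -0.15791282  0.0213525 ] 85.59079619830335
grasp S [-147.7499658  -152.87137907  325.59359587] r from pivot 380.5246755264296
```

View pics/b8.png

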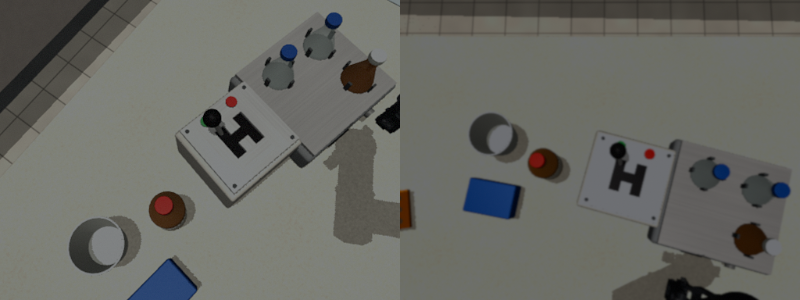

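The knob now sits over the green disc's edge, at (212,118) in the side view and (218,150) in the top half, and the bottle stands where it was. Next I measure the knob.

```bash
python3 - <<'E'
from h import *
P={n:arm.get_image(n) for n in('side','top')}
C={}
for n,p in P.items():
    u=proj(p,toW([44,35,202])); x0,y0=(u-35).astype(int)
    g=p['img'].max(2)[y0:y0+70,x0:x0+70]
    m=(g<28 if n=='top' else g<40).astype(np.uint8)
    # ball: opening + largest inscribed circle
    dt=cv2.distanceTransform(m,cv2.DIST_L2,5); i=np.unravel_index(np.argmax(dt),dt.shape); w=np.argwhere(dt>dt.max()-0.7).mean(0)
    C[n]=w[::-1]+[x0,y0]; print(n,'exp',u,'ball',C[n],'r',dt.max(), 'atz',toS(atz(p,C[n],202)))
    print([ (a['at'],round(a['conf'],2)) for a in arm.mark_of('knob',p)[:2]], toS(atz(p,arm.mark_of('amber_bottle',p)[0]['at'],0)))
K,e=tri([ray(P[n],C[n]) for n in P]); print(K,e,toS(K))
cv2.imwrite('pics/b9.png',np.hstack([cv2.resize(P[n]['img'][int(C[n][1])-40:int(C[n][1])+50,int(C[n][0])-40:int(C[n][0])+50,::-1],(400,400),interpolation=cv2.INTER_CUBIC) for n in P]))
E
```

```text
side exp [271.19784222 149.99600962] ball [271.  151.5] r 11.587599 atz [ 42.47342947  36.67653167 202.        ]
[([270.9, 150.9], 0.67)] [-14.51129672 194.7580348    0.        ]
top exp [280.03799043 192.55786932] ball [278.66666667 192.33333333] r 9.196899 atz [ 43.78896022  37.15713507 202.        ]
[] [-1.40982593e+01  1.94436430e+02 -1.13686838e-13]
[599.06213091  92.85562862 201.64636968] [0.6913132856363811, 0.6913132856364429] [ 43.21232916  36.84885474 201.64636968]
```

View pics/b9.png

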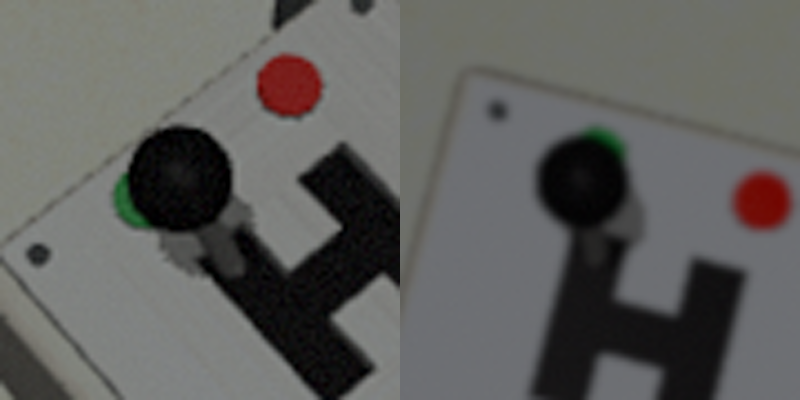

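The knob measures x≈43, y≈37 in the shaker frame (end at 44), so the pads must have slipped about 10 mm. To be sure it is seated, I'll push the ball gently from behind with shut fingers until a clear stop force shows.

```bash
python3 - <<'E'
from h import *
s=arm.read_state(); print(s['clock'],toS(s['position']))
print(rel(toW([-25,36.8,380]),down(S[:,1])))
E
```

```text
11.3 [-144.20542377 -142.14301632  377.5545616 ]
(array([-1.198,  1.766, -0.267]), array([-0.272, -0.002,  0.007]))
```

Call:
apply_moves:
  increments:
    - [[-0.6,0.9,-0.13,0,0,0,-1],[-0.6,0.9,-0.13,0,0,0,-1],[-0.6,0.9,-0.13,0,0,0,-1]]

```text
clock: 11.6
position: [456.2, 42.3, 377.4]
ee_rot: [0.123, 0.99, -0.068, -0.009]
contact_force: [0.0, -0.9, -0.5]
gripper_width: 43.9
```

Call:
apply_moves:
  increments:
    - [[-0.6,0.87,-0.13,-0.27,0,0,-1],[-0.6,0.87,-0.13,-0.27,0,0,-1],[-0.6,0.87,-0.13,-0.27,0,0,-1],[-0.6,0.87,-0.13,-0.27,0,0,-1]]

```text
clock: 12.0
position: [533.3, 110.4, 378.1]
ee_rot: [0.124, 0.992, -0.001, -0.002]
contact_force: [-0.5, 0.4, 0.2]
gripper_width: -0.2
```

```bash
python3 - <<'E'
from h import *
s=arm.read_state(); print(s['clock'],toS(s['position']),s['gripper_width'],s['contact_force'])
print(rel(toW([-20,36.8,262]),down(S[:,1])))
E
```

```text
12.0 [-24.83232033  37.39614977 378.11997408] -0.20114888638522097 [-0.53872163  0.35148967  0.19392642]
(array([-0.052, -0.003,  1.161]), array([-0.005, -0.006,  0.007]))
```

Call:
apply_moves:
  increments:
    - [[0,0,0.5,0,0,0,-1],[0,0,0.9,0,0,0,-1],[0,0,1,0,0,0,-1]]

```text
clock: 12.3
position: [529.4, 108.0, 275.7]
ee_rot: [0.125, 0.992, -0.002, -0.004]
contact_force: [-0.9, -0.3, 0.2]
gripper_width: -0.2
```

Call:
apply_moves:
  increments:
    - [[0,0,0.16,0,0,0,-1],[-0.1,0,0.16,0,0,0,-1],[-0.2,0,0.16,0,0,0,-1],[-0.26,0,0.16,0,0,0,-1],[-0.32,0,0.16,0,0,0,-1],[-0.35,0,0.16,0,0,0,-1],[-0.35,0,0.16,0,0,0,-1]]

```text
clock: 13.0
position: [567.0, 100.8, 264.1]
ee_rot: [0.125, 0.992, 0.0, 0.0]
contact_force: [0.1, 0.6, -0.4]
gripper_width: -0.1
```

Call:
apply_moves:
  increments:
    - [[-0.02,0,0,0,0,0,-1],[-0.04,0,0,0,0,0,-1],[-0.04,0,0,0,0,0,-1]]

```text
clock: 13.3
position: [570.5, 100.0, 264.0]
ee_rot: [0.125, 0.992, 0.0, 0.0]
contact_force: [0.1, 0.8, 0.6]
gripper_width: 0.2
```

```bash
python3 - <<'E'
from h import *
s=arm.read_state(); print(s['clock'],toS(s['position']),s['gripper_width'],S.T@s['contact_force'])
E
```

```text
13.3 [ 13.76609411  36.62654373 263.98205027] 0.19510206299334024 [-0.10045767  0.76372564  0.58701937]
```

Tool at x=13.8 with no contact yet; contact is expected near 15. Advancing in 3 mm steps.

Call:
apply_moves:
  increments:
    - [[-0.02,0,0,0,0,0,-1],[-0.03,0,0,0,0,0,-1],[-0.03,0,0,0,0,0,-1]]

```text
clock: 13.6
position: [573.2, 99.3, 263.9]
ee_rot: [0.125, 0.992, -0.0, -0.0]
contact_force: [0.0, -0.2, 0.5]
gripper_width: -0.1
```

Call:
apply_moves:
  increments:
    - [[-0.02,0,0,0,0,0,-1],[-0.03,0,0,0,0,0,-1],[-0.03,0,0,0,0,0,-1]]

```text
clock: 13.9
position: [575.9, 98.5, 263.5]
ee_rot: [0.125, 0.992, -0.0, -0.001]
contact_force: [-2.5, 0.8, -0.0]
gripper_width: 0.1
```

Call:
apply_moves:
  increments:
    - [[-0.02,0,0,0,0,0,-1],[-0.02,0,0,0,0,0,-1],[-0.02,0,0,0,0,0,-1]]

```text
clock: 14.2
position: [577.6, 98.0, 263.4]
ee_rot: [0.125, 0.992, -0.0, -0.001]
contact_force: [-4.2, 2.6, -1.7]
gripper_width: -0.1
```

Call:
apply_moves:
  increments:
    - [[-0.02,0,0,0,0,0,-1],[-0.02,0,0,0,0,0,-1],[-0.02,0,0,0,0,0,-1]]

```text
clock: 14.5
position: [579.0, 97.6, 263.2]
ee_rot: [0.125, 0.992, -0.0, -0.002]
contact_force: [-6.0, 2.0, -1.4]
gripper_width: -0.2
```

```bash
python3 - <<'E'
from h import *
s=arm.read_state(); print(s['clock'],toS(s['position']),s['gripper_width'],S.T@s['contact_force'])
E
```

```text
14.5 [ 22.60080319  36.37984212 263.15943859] -0.15902581259217743 [-6.2863908   0.41184095 -1.37385595]
```

Call:
apply_moves:
  increments:
    - [[-0.02,0,0,0,0,0,-1],[-0.04,0,0,0,0,0,-1],[-0.05,0,0,0,0,0,-1],[-0.05,0,0,0,0,0,-1]]

```text
clock: 14.9
position: [582.5, 96.5, 262.6]
ee_rot: [0.125, 0.992, -0.001, -0.004]
contact_force: [-9.1, 5.3, 0.2]
gripper_width: -0.2
```

```bash
python3 - <<'E'
from h import *
s=arm.read_state(); print(s['clock'],toS(s['position']),s['gripper_width'],S.T@s['contact_force'])
E
```

```text
14.9 [ 26.30960005  36.24515516 262.59258106] -0.16607141596249061 [-10.16060938   2.82963136   0.20231771]
```

The force climbs steadily to 10 N, far above the 2.5 N friction, so the lever is against its stop. Backing off straight back, then up and clear.

Call:
apply_moves:
  increments:
    - [[0.1,0,0,0,0,0,-1],[0.25,0,0,0,0,0,-1],[0.45,0,0,0,0,0,-1],[0.6,0,-0.3,0,0,0,-1],[0.7,0,-0.7,0,0,0,-1],[0.8,-0.3,-1,0,0,0,-1],[1,-0.7,-1,0,0,0,-1],[1,-1,-1,0,0,0,-1]]

```text
clock: 15.7
position: [462.5, 23.1, 366.6]
ee_rot: [0.124, 0.992, 0.001, 0.004]
contact_force: [1.4, 0.9, 0.1]
gripper_width: 0.0
```

Call:
apply_moves:
  increments:
    - [[0.9,-1,0,0,0,0,-1],[0.9,-1,0,0,0,0,-1],[0.9,-1,0,0,0,0,-1],[0.9,-1,0,0,0,0,-1]]

```text
clock: 16.1
position: [349.1, -52.4, 365.5]
ee_rot: [0.126, 0.992, 0.001, 0.003]
contact_force: [1.2, 0.8, 0.1]
gripper_width: -0.3
```

```bash
python3 - <<'E'
from h import *
P={n:arm.get_image(n) for n in('side','top')}
C={}
for n,p in P.items():
    u=proj(p,toW([44,35,202])); x0,y0=(u-35).astype(int)
    g=p['img'].max(2)[y0:y0+70,x0:x0+70]
    m=(g<28 if n=='top' else g<40).astype(np.uint8)
    dt=cv2.distanceTransform(m,cv2.DIST_L2,5); w=np.argwhere(dt>dt.max()-0.7).mean(0)
    C[n]=w[::-1]+[x0,y0]; print(n,'ball',C[n],toS(atz(p,C[n],202)))
    print(toS(atz(p,arm.mark_of('amber_bottle',p)[0]['at'],0)))
K,e=tri([ray(P[n],C[n]) for n in P]); print(e,toS(K))
s=arm.read_state(); print(s['clock'],s['position'],s['contact_force'])
cv2.imwrite('pics/b10.png',np.hstack([cv2.resize(P[n]['img'][:,:,::-1],(400,300)) for n in P]))
E
```

```text
side ball [270. 150.] [ 45.06520365  36.28083758 202.        ]
[-19.40945821 192.41544974   0.        ]
top ball [279.33333333 191.66666667] [ 45.07629031  36.41667898 202.        ]
[-19.105676   203.30969888   0.        ]
[0.03510020482927712, 0.0351002048293305] [ 44.9869204   36.41053508 202.38746349]
16.3 [352.50453165 -50.22542111 364.65012221] [ 0.21261832 -0.32587987  0.06422377]
```

View pics/b10.png

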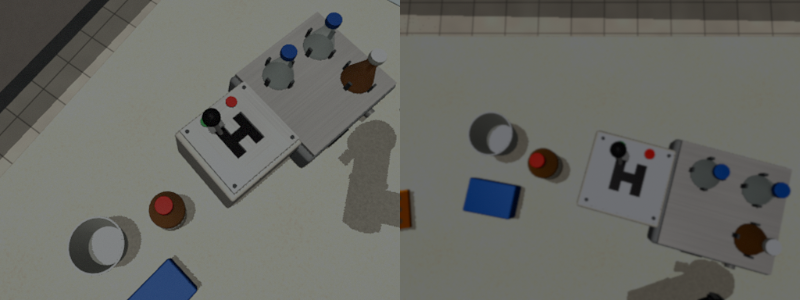

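The knob now measures x=45, y=36 (the end is at 44, within error). The bottle is at the same pixels as before, and the arm is clear.

```bash
python3 -c "
from bench import arm
print(arm.job_done()); s=arm.read_state(); print(s['clock'],s['contact_force'])"
```

```text
the job is handed in; nothing more can be done
None
the job is handed in; nothing more can be done
```

The lever is in the green-disc gear. I moved it left across neutral, then forward to the end of that lane, and handed in at about 16.3 s with the arm clear.

- **Slip:** the pads slipped about 10 mm on the ball, so the first forward push left the knob at x≈43. I pushed it again from behind with shut fingers until the force reached about 10 N, well above the 2.5 N friction.
- **Final knob position:** both cameras agree on x≈45, y≈36 mm in the shaker frame (the lane ends at 44). That reading depends on my estimate of the shaker's pose, so it is good to about 1–2 mm.
- **Bottle:** it stands at the same pixels before and after in the pictures. The network's estimates of where its base is scattered by 5–10 mm, so I relied on the pictures.
- **Forces:** the highest tool force I read was about 10 N, and the last reading before hand-in was under 0.5 N.

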